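# Open a casting mould by lifting its top plate off the guide pins

### The arm

A 7-joint arm with a two-finger parallel gripper is mounted at the origin on the work surface. World frame = base frame: x ahead of the robot, y to its left, z up, the work surface at z = 0. Lengths are in mm, angles in rad, forces in N, time in s.
With the tool pointing down it reaches from about 400 to 875 mm from the base axis. Payload 4.4 kg.
Tool frame: the origin (TCP) lies midway between the tips of the shut fingers; the grasp point (between the pads) lies 19 mm behind it (ctrl.grip_point_offset is the distance from the TCP to the grasp point, in mm); z points along the fingers, x is the direction in which the jaws open and shut, and the axes are right-handed (so a half turn about z gives the same grasp; the last joint's range is limited). The gripper opens to 85 mm and grips with 20 to 120 N. Pads are 22 mm wide; open, the fingers measure 114 mm over their backs; the gripper's body (76 mm by 85 mm) begins 54 mm behind the grasp point. The pads swing forward as they close: fully open they stand 13 mm farther back than shut.
Start: joints at [1.211, 0.628, 0.038, 1.517, -0.027, 0.996, -0.02], TCP at [188.262, -622.154, 231.313] pointing down, gripper open.
Joint ranges: [-3.06, 3.06], [-0.37, 2.12], [-1.25, 1.32], [0.18, 2.47], [-1.1, 4.24], [0.23, 1.98], [-2.94, 2.94]. Speed limits (rad/s): [2.57, 2.57, 3.14, 3.14, 3.14, 3.14, 3.14].

### API

Orientations are given as [roll, pitch, yaw] about the fixed x, y, z axes, in that order (R = Rz(yaw) Ry(pitch) Rx(roll)).
In Python, from cell import ctrl, viewer gives the robot as it stands.
- The arm moves only by the tool apply_moves, never from a script. Its argument "series" is a list that holds one entry, the list of rows, each a list of 6 numbers: the shift along the tool's x, y, z normalised to -1 to 1, where 1 is 50 mm, then the turn, a rotation vector about the tool's x, y, z normalised to -1 to 1, where 1 is 6 degrees. In form: [[[tx, ty, tz, rx, ry, rz], ...]]. A call has exactly 5 rows; each row shifts and turns the commanded pose from where the row before left it, along the tool's axes as they then stand; what a row does not reach is not made up. A row lasts 1/8 s, in which the tool goes at most 62.5 mm and 10.7 degrees, less where a joint would pass 70% of its speed; a pose out of reach is approached as far as the arm can. A call with a number of a shift or a turn outside -1 to 1 is refused whole. A call with a gripper value outside its range is refused whole. "claw" is the gripper command: -1 is shut, 1 is fully open, values between are in proportion, set as the call begins (left out, the last holds). The fingers move at their own pace and stop on an object; the grip force is fixed at half the most. Time passes only in rows, so rows that do not move let the fingers close, or fill a call up. It gives the time, the measured TCP pose, the force and the opening at its end, in the units of the state.
- ctrl.read_state(): the state, without advancing time (a new reading comes with each control period).
- viewer.get_image(name): name is "side" or "top" or "wrist"; returns the picture (384x512x3 uint8, blue, green, red); there is no depth.
- viewer.camera_info(name): a dict with "K" (3x3 intrinsics, pixels), "distortion" ([k1, k2, p1, p2, k3] as OpenCV has them; the pictures are not rectified), "R" (3x3) and "t" (3): a world point X has camera coordinates R X + t. Camera axes: x right, y down, z forward; pixel columns grow to the right and rows downward; lengths in mm; the calibration is good to about 2 mm. A picture is of the moment at which its call begins: read the wrist's pose just before it. camera_info takes no time and is no camera call; for the wrist camera it gives the pose at the moment of the call.
- ctrl.finish_job(): hands the job in, once; it reports no verdict.
Trained networks look in the newest picture that a camera, given by its name, has taken for a name from the list of things; names that differ only in an ending like _2 or _b are one class to them, and where a whole thing is asked for, a point or a joint stands for the part that bears it (a point fixed in the world has none). Each returns a list of dicts, best first, with "score" (0 to 1); they miss things now and then, are a little off and sometimes report something else, mostly with a low value. They report only what shows in the picture. A call takes as long as a camera call. They do not tell look-alikes from the thing itself.
- viewer.find_in(camera, label): "location" ([column, row] as shares, 0 to 1, of the picture: columns of its width, rows of its height, amid what is visible of it).
The state is a dict: "clock": time; "qpos": joint angles; "qd": joint speeds; "tau": joint torques, N m; "eef_pos": TCP position; "tool_rot": TCP orientation; "force": force on the tool from outside, world axes, zero at the start; "torque": the same for the moment, N m; "width": finger opening in mm.
Only numpy, scipy, OpenCV 4.12 (cv2) and the standard library are available. Lean on these libraries where they do the work, as an engineer would, in place of code of your own. Each camera call takes 0.05 s, during which the arm holds its last target. There are 200 camera calls.

### The job

Open the casting mould: swing the red latch fully aside, then lift the aluminium top plate with the black handle straight up off the two guide pins, level so that it does not cock or jam. Lay it gently, right way up, in the middle of the cork mat and let go; leave the casting in its pocket and do not disturb the vase, the jar or the tape roll.

Things in the scene. Friction and masses are not known exactly. Their poses are not given: they have to be found in the camera images.
- mould: Fixed lower half: plywood block with blue top face, 160 mm along x, 190 along y, 36 high; two upright steel guide pins (10 mm diameter, 40 mm tall, tips 76 mm above the table) at y = +-62.5 mm, x = 0. Origin: centre of its underside, on the table. The top plate starts seated on the blue face, axes parallel. It stands left or right of the robot, turned up to 0.4 rad either way.
- latch (a joint): Angle (rad) of the red swing latch, a bar 14 mm wide turning on a vertical post at the mould's -x side. At 0 to 0.25 (start) its 36 mm nose reaches over the plate's edge and blocks it. It grows to a stop at 1.6 as the knob is pushed from the mould's -x side round to its -y; the plate is clear from 1.3 on. Friction about 1 N at the knob, no spring: stays where left.
- latch_pivot (a point): Point on the latch's vertical axis, 60 mm above the table, at x = -68 mm, y = 0 in the mould's frame.
- latch_knob (a point): Upright black knob on the latch's tail: cylinder of 12 mm diameter, exposed from 59 mm (top of the red bar) to 93 mm above the table. The point is on its axis, 77 mm above the table. At latch angle a it lies at x = -68 - 50 cos a, y = -50 sin a (mm) in the mould's frame.
- plate_grip (a point): Centre of the plate's black bar handle, axes of the plate. Bar 86 mm long along y, 16 wide along x, 14 high, on two 10 mm posts at y = +-37 mm; 31 mm free below the bar. The point is 50 mm above the plate's underside (86 mm above the table at the start), over its centre of mass.
- top_plate: Loose aluminium top plate, 96 mm along x, 160 along y, 12 thick, 0.3 to 0.65 kg. Origin: centre of its underside, z up. Two 13 mm holes with brass bushings (21 mm outside, 12 mm tall above the plate) at y = +-62.5 mm ride on the guide pins, 24 mm of guided length. It must rise 40 mm to be off the pins.
- mat_top (a point): Centre of the upper face of the fixed cork mat, 200 mm along x, 240 mm along y, 6 mm thick. It lies on the other side of the robot's centre line from the mould.
- casting: Loose white plaster casting, 62 x 82 x 9 mm, lying in a 10 mm deep pocket in the mould's blue face, hidden under the top plate at the start. Origin: centre of its underside.
- vase_mid (a point): Bystander: orange printed vase, 66 mm across, 100 mm tall; the point is 50 mm above its foot.
- jar_mid (a point): Bystander: jar with a white cap, 68 mm across, 85 mm tall; the point is at half height.
- tape_mid (a point): Bystander: yellow tape roll lying flat, 80 mm across, 24 mm high; the point is at its centre.
Not all that is in view belongs to the job. There is more than one size of the top_plate; the one meant has the size given above.

How it is judged (in metres and radians):
On the way, in this order (a step that is already met when the one before it is completed fails the run):
1. the latch is swung aside (beyond 1.3 rad) with the top plate still seated (value of joint latch above 1.3 rad and z of top_plate in the frame of mould below 0.041 m), for 0.2 s.
2. the top plate is off the pins, still above the mould and level (z of top_plate in the frame of mould above 0.078 m and horizontal distance between top_plate and mould below 0.08 m and angle between top_plate's own z axis and vertical below 0.1 rad), for 0.1 s.
At the end, for the whole second after the job is handed in: The top plate lies flat and right way up on the cork mat (underside within 3 mm of the mat's face, tilt under 0.05 rad), its centre within 35 mm of the mat's centre, at rest and released; the latch stands open beyond 1.3 rad and the casting is still in its pocket (moved under 12 mm) (horizontal distance between top_plate and mat_top below 0.035 m and z of top_plate in the frame of mat_top between -0.003 and 0.003 m and angle between top_plate's own z axis and vertical below 0.05 rad and linear speed of top_plate below 0.02 m/s and value of joint latch above 1.3 rad and distance of casting from where it was at the start of the episode below 0.012 m); the robot touches nothing.
It fails at once if the top plate is cocked more than 0.09 rad while it is still on the pins (angle between top_plate's own z axis and vertical above 0.09 rad and horizontal distance between top_plate and mould below 0.05 m and z of top_plate in the frame of mould below 0.076 m).
It fails at once if the top plate is jammed: forced against the mould or its pins with more than 40 N (contact force between top_plate and mould above 40 N).
It fails at once if the top plate is dropped on the mat: faster than 0.35 m/s within 25 mm of it (horizontal distance between top_plate and mat_top below 0.12 m and z of top_plate in the frame of mat_top below 0.025 m and linear speed of top_plate above 0.35 m/s).
It fails at once if the casting is pulled out of its pocket (distance of casting from where it was at the start of the episode above 0.02 m).
It fails at once if a bystander is disturbed (moved more than 30 mm) (distance of any of vase_mid, jar_mid, tape_mid from where it was at the start of the episode above 0.03 m).
It also fails if it takes over 61 s, if anything falls off the work surface, if the arm or the gripper's body presses on something with over 40 N, if the wrist force passes 120 N, or if a joint passes its speed limit or range.

## Working session

There is one attempt and no reset: what is moved stays moved. The work goes in short steps, Python scripts to look and compute and a tool call to move; the robot and the scene stay as the last step left them, time stands still between calls to the robot, and variables do not carry over. Pictures are saved under pics/ and viewed, about 8 in all and at most 12, crops included, and the job is handed in when it is done.

Besides the shell and the picture viewer there is one more tool, called after "Call:" by a JSON object that holds its "fn" and its "kwargs". apply_moves: Moves the arm, as the interface text tells. Scaled input: -1 to 1 covers 50 mm each way for a shift and 6 degrees each way for a turn. Its arguments: {"type":"object","properties":{"series":{"type":"array","items":{"type":"array","items":{"type":"array","items":{"type":"number"}}}},"claw":{"type":"number"}},"required":["series"]}

```bash
ls; mkdir -p pics; python3 - <<'E'
from cell import ctrl, viewer
import cv2
for c in ("top","side"):
    cv2.imwrite(f"pics/{c}0.png",viewer.get_image(c))
    for n in ("mould","top_plate","latch_knob","plate_grip","mat_top","vase_mid","jar_mid","tape_mid"):
        print(c,n,[( [round(d["location"][0]*512),round(d["location"][1]*384)],round(d["score"],2)) for d in viewer.find_in(c,n)][:3])
print(ctrl.read_state())
E
```

```text
pics
top mould [([192, 190], 0.74)]
top top_plate [([187, 265], 0.95), ([194, 180], 0.87), ([318, 254], 0.87)]
top latch_knob [([189, 199], 0.48)]
top plate_grip [([319, 252], 0.88), ([195, 180], 0.73), ([185, 261], 0.67)]
top mat_top [([306, 180], 0.76)]
top vase_mid [([125, 214], 0.59)]
top jar_mid [([389, 189], 0.8), ([192, 191], 0.3)]
top tape_mid [([265, 146], 0.53)]
side mould []
side top_plate [([330, 171], 0.87), ([333, 258], 0.6), ([240, 232], 0.56)]
side latch_knob [([265, 235], 0.6)]
side plate_grip [([335, 261], 0.97), ([239, 230], 0.87)]
side mat_top [([263, 175], 0.91)]
side vase_mid [([270, 296], 0.94)]
side jar_mid []
side tape_mid [([211, 192], 0.74)]
{'clock': 0.9, 'qpos': array([ 1.21119931,  0.62836388,  0.03847897,  1.51741255, -0.02701622,
        0.99629856, -0.02002999]), 'qd': array([-4.24884637e-04,  5.40800008e-04, -4.04408770e-05, -1.91771732e-04,
       -1.56849615e-03, -7.06929461e-04, -4.20997625e-04]), 'tau': array([ 2.38858129e-04, -5.63268721e+01,  1.22577578e+00, -1.93786526e+01,
        1.09205354e-02,  1.56794609e-03,  3.34661638e-05]), 'eef_pos': array([ 188.27794542, -622.14563351,  231.33243452]), 'tool_rot': array([-3.14152820e+00, -3.40473318e-05, -1.27704640e+00]), 'force': array([0.48817978, 0.30415902, 0.09818268]), 'torque': array([0.01535442, 0.03454731, 0.01613642]), 'width': 85.54251000524773}
```

View pics/top0.png

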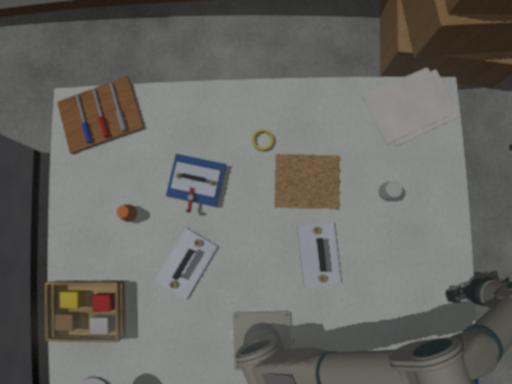

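View pics/side0.png

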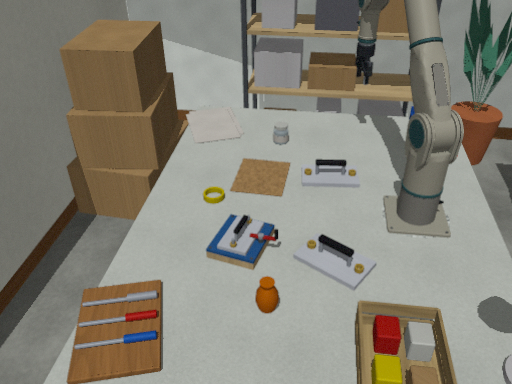

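Mould is at (197,180) in the top view, with its red latch at (191,200). The lookalike plates are at (187,263) and (320,254), both lying on the table and larger. The plate I want is the one seated in the blue mould at (196,180). Next is a close crop and positions.

```bash
cat > h.py <<'E'
import numpy as np, cv2
from cell import ctrl, viewer
from scipy.spatial.transform import Rotation as Ro
def ray(c,uv,z):
    i=viewer.camera_info(c); K=np.array(i["K"]);R=np.array(i["R"]);t=np.array(i["t"]).ravel()
    p=cv2.undistortPoints(np.array([[uv]],float),K,np.array(i["distortion"],float))[0,0]
    o=-R.T@t; d=R.T@np.array([p[0],p[1],1]); return o+d*(z-o[2])/d[2]
def proj(c,X):
    i=viewer.camera_info(c); R=np.array(i["R"]);t=np.array(i["t"],float).ravel()
    return cv2.projectPoints(np.array(X,float).reshape(-1,1,3),cv2.Rodrigues(R)[0],t,np.array(i["K"]),np.array(i["distortion"],float))[0].reshape(-1,2)
E
python3 - <<'E'
from h import *
im=cv2.imread("pics/top0.png")[140:220,150:250]
cv2.imwrite("pics/crop0.png",cv2.resize(im,None,fx=7,fy=7,interpolation=cv2.INTER_CUBIC))
for n,uv,z in [("grip",(196,180),86),("mat",(307,181),6),("vase",(126,213),50),("jar",(391,190),42),("tape",(263,140),12),("p1",(187,263),12),("p2",(320,254),12),("matc",(275,154),6),("matc2",(340,209),6)]:
    print(n,ray("top",uv,z).round())
for n,uv,z in [("grip",(240,231),86),("mat",(262,176),6)]: print(n,ray("side",uv,z).round())
E
```

```text
grip [573. 214.  86.]
mat [ 570. -183.    6.]
vase [466. 474.  50.]
jar [ 524. -484.   42.]
tape [727. -26.  12.]
p1 [283. 261.  12.]
p2 [ 303. -219.   12.]
matc [674. -69.   6.]
matc2 [ 463. -300.    6.]
grip [579. 257.  86.]
mat [ 568. -179.    6.]
```

View pics/crop0.png

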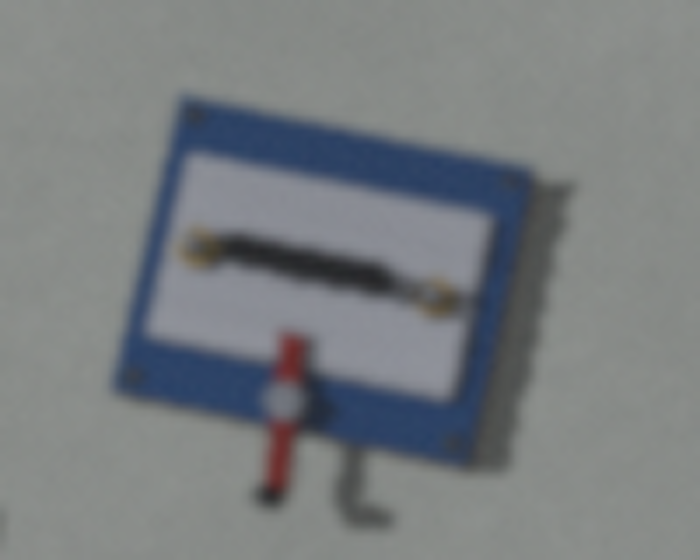

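The crop confirms a plate seated in the blue mould, with bushings at crop (200,246) and (438,298). The red latch crosses the near edge with its knob at (270,495). Now fitting the mould pose from its corners.

```bash
python3 - <<'E'
from h import *
from scipy.optimize import least_squares
f=lambda c:(150+(c[0]+.5)/7-.5,140+(c[1]+.5)/7-.5)
C=[((183,97),(80,95,36)),((532,168),(80,-95,36)),((473,465),(-80,-95,36)),((118,390),(-80,95,36)),((305,262),(0,0,93)),((147,335),(-48,80,48)),((492,212),(48,-80,48)),((195,152),(48,80,48)),((452,402),(-48,-80,48))]
uv=np.array([f(c) for c,_ in C]); P=np.array([p for _,p in C],float)
W=lambda q,P:(Ro.from_euler('z',q[2]).apply(P)+[q[0],q[1],0])
r=least_squares(lambda q:(proj("top",W(q,P))-uv).ravel(),[570,220,-.2],x_scale=[1,1,.01])
q=r.x;print("mould",q.round(3));print((r.fun.reshape(-1,2)).round(1).tolist())
k=ray("top",f((268,492)),93)-[q[0],q[1],0];k=Ro.from_euler('z',-q[2]).apply(k);print("knob in mould",k.round(), "a",np.arctan2(-k[1],-68-k[0]))
n=ray("top",f((294,335)),59)-[q[0],q[1],0];n=Ro.from_euler('z',-q[2]).apply(n);print("nose",n.round())
print(proj("side",W(q,np.array([[0,0,86],[-80,-95,36],[80,-95,36],[-80,95,36],[80,95,36]]))).round())
for a in (0,.1,.2,.8,1.4,1.6): print(a,W(q,np.array([[-68-50*np.cos(a),-50*np.sin(a),77]])).round())
E
```

```text
mould [ 5.82625e+02  2.21211e+02 -2.31000e-01]
[[-0.2, -0.4], [0.6, -0.4], [-0.3, 0.3], [-0.8, 0.3], [0.4, -0.1], [0.4, -0.0], [0.2, 0.5], [-0.5, 0.4], [0.2, -0.6]]
knob in mould [-116.   -6.   93.] a 0.11964916037951871
nose [-34.   5.  59.]
[[241. 224.]
 [274. 224.]
 [231. 213.]
 [254. 261.]
 [206. 248.]]
0 [[468. 248.  77.]]
0.1 [[467. 243.  77.]]
0.2 [[466. 238.  77.]]
0.8 [[474. 210.  77.]]
1.4 [[497. 191.  77.]]
1.6 [[506. 188.  77.]]
```

```bash
cat >> h.py <<'E'
Q=(582.6,221.2,-.231)
def M(x,y,z): return Ro.from_euler('z',Q[2]).apply([x,y,z])+[Q[0],Q[1],0]
def knob(a,z): return M(-68-50*np.cos(a),-50*np.sin(a),z)
def plan(wps,start=None,dec=2):
    """wps: (xyz, yaw, rows); prints calls of 5 rows"""
    s=ctrl.read_state()
    p,R=start or (np.array(s["eef_pos"]),Ro.from_euler('xyz',s["tool_rot"]))
    rows=[]
    for q,yaw,n in wps:
        p0=p.copy();T=Ro.from_euler('xyz',[np.pi,0,yaw]);rv=(R.inv()*T).as_rotvec();R0=R
        for k in range(1,n+1):
            tp=p0+(np.array(q)-p0)*k/n; tR=R0*Ro.from_rotvec(rv*k/n)
            r=np.r_[R.inv().apply(tp-p)/50,np.degrees((R.inv()*tR).as_rotvec())/6].round(dec)+0.
            rows.append(r.tolist()); p=p+R.apply(r[:3]*50); R=R*Ro.from_rotvec(np.radians(r[3:]*6))
    while len(rows)%5: rows.append([0]*6)
    for i in range(0,len(rows),5): print([rows[i:i+5]])
    print("end",p.round(1),R.as_euler('xyz').round(3),"max",np.abs(rows).max())
E
python3 - <<'E'
from h import *
k=knob(.12,0)
plan([((460,-330,220),-1.2,8),((k[0],k[1],200),-1.017,12)])
E
```

```text
[[[-0.5, -0.86, 0.03, 0.0, 0.0, -0.09], [-0.5, -0.87, 0.03, 0.0, 0.0, -0.09], [-0.48, -0.87, 0.03, 0.0, 0.0, -0.1], [-0.48, -0.88, 0.02, 0.0, 0.0, -0.09], [-0.47, -0.88, 0.03, 0.0, 0.0, -0.09]]]
[[[-0.46, -0.88, 0.03, 0.0, 0.0, -0.09], [-0.45, -0.89, 0.03, 0.0, 0.0, -0.09], [-0.44, -0.89, 0.03, 0.0, 0.0, -0.1], [-0.89, -0.36, 0.03, 0.0, 0.0, -0.15], [-0.87, -0.37, 0.04, 0.0, 0.0, -0.14]]]
[[[-0.88, -0.38, 0.03, 0.0, 0.0, -0.15], [-0.87, -0.4, 0.03, 0.0, 0.0, -0.14], [-0.86, -0.41, 0.04, 0.0, 0.0, -0.15], [-0.85, -0.42, 0.03, 0.0, 0.0, -0.14], [-0.85, -0.44, 0.03, 0.0, 0.0, -0.15]]]
[[[-0.84, -0.45, 0.03, 0.0, 0.0, -0.14], [-0.84, -0.46, 0.04, 0.0, 0.0, -0.15], [-0.83, -0.47, 0.03, 0.0, 0.0, -0.14], [-0.82, -0.49, 0.03, 0.0, 0.0, -0.15], [-0.81, -0.5, 0.04, 0.0, 0.0, -0.14]]]
end [466.9 242.3 199.8] [-3.142 -0.    -1.017] max 0.89
```

Call:
{"fn": "apply_moves", "kwargs": {"series": [[[-0.5,-0.86,0.03,0,0,-0.09],[-0.5,-0.87,0.03,0,0,-0.09],[-0.48,-0.87,0.03,0,0,-0.1],[-0.48,-0.88,0.02,0,0,-0.09],[-0.47,-0.88,0.03,0,0,-0.09]]], "claw": -0.2}}

```text
clock: 1.52
eef_pos: [359.4, -438.3, 224.5]
tool_rot: [-3.141, -0.001, -1.229]
force: [0.3, -0.5, -0.4]
width: 34.1
```

Call:
{"fn": "apply_moves", "kwargs": {"series": [[[-0.46,-0.88,0.03,0,0,-0.09],[-0.45,-0.89,0.03,0,0,-0.09],[-0.44,-0.89,0.03,0,0,-0.1],[-0.89,-0.36,0.03,0,0,-0.15],[-0.87,-0.37,0.04,0,0,-0.14]]]}}

```text
clock: 2.15
eef_pos: [461.7, -233.3, 216.3]
tool_rot: [-3.141, -0.0, -1.168]
force: [1.2, 0.3, 0.2]
width: 33.9
```

Call:
{"fn": "apply_moves", "kwargs": {"series": [[[-0.88,-0.38,0.03,0,0,-0.15],[-0.87,-0.4,0.03,0,0,-0.14],[-0.86,-0.41,0.04,0,0,-0.15],[-0.85,-0.42,0.03,0,0,-0.14],[-0.85,-0.44,0.03,0,0,-0.15]]]}}

```text
clock: 2.78
eef_pos: [464.3, 5.2, 208.6]
tool_rot: [-3.141, -0.0, -1.092]
force: [0.6, -0.0, -0.8]
width: 34.3
```

Call:
{"fn": "apply_moves", "kwargs": {"series": [[[-0.84,-0.45,0.03,0,0,-0.14],[-0.84,-0.46,0.04,0,0,-0.15],[-0.83,-0.47,0.03,0,0,-0.14],[-0.82,-0.49,0.03,0,0,-0.15],[-0.81,-0.5,0.04,0,0,-0.14]]]}}

```text
clock: 3.4
eef_pos: [467.0, 243.9, 200.0]
tool_rot: [-3.141, -0.0, -1.017]
force: [0.1, 0.7, -0.8]
width: 34.3
```

```bash
python3 - <<'E'
from h import *
im=viewer.get_image("wrist")
for p in list(proj("wrist",[knob(.12,93),knob(.12,59),M(-68,0,60),M(0,0,86),M(0,-62.5,76),M(0,62.5,76)])):
    print(p.round()); cv2.drawMarker(im,tuple(int(v) for v in p),(0,255,0),0,10)
cv2.imwrite("pics/w1.png",im)
for n in("latch_knob","plate_grip"): print([(d["location"][0]*512,d["location"][1]*384,d["score"]) for d in viewer.find_in("wrist",n)])
E
```

```text
[268. 197.]
[267. 187.]
[299. 150.]
[361. 100.]
[399. 149.]
[311.  45.]
[(280.1152, 149.6832, 0.91)]
[(335.5136, 86.89920000000001, 0.85), (178.4832, 258.3168, 0.83), (496.384, 356.5056, 0.78)]
```

View pics/w1.png

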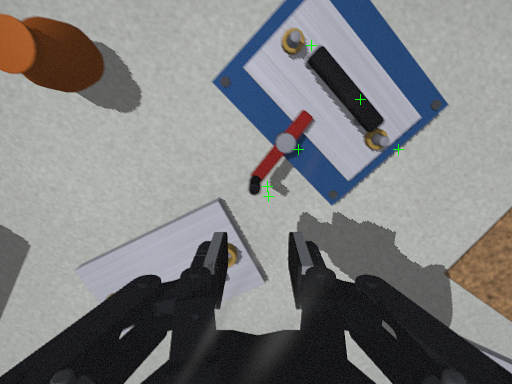

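The markers sit about 15 px right of the features, so I'm refitting the mould from the wrist picture. Features used: blue corners (216,82), (446,103) and (333,204), pin tips (296,37) and (380,138), knob top (255,183), pivot (286,142).

```bash
python3 - <<'E'
from h import *
from scipy.optimize import least_squares
C=[((216,82),(-80,95,36)),((446,103),(80,-95,36)),((333,204),(-80,-95,36)),((347,90),(0,0,93)),((293,42),(0,62.5,60)),((375,142),(0,-62.5,60)),((244,68),(-48,80,48)),((350,180),(-48,-80,48)),((421,117),(48,-80,48))]
uv=np.array([c for c,_ in C],float);P=np.array([p for _,p in C],float)
W=lambda q,P:(Ro.from_euler('z',q[2]).apply(P)+[q[0],q[1],0])
r=least_squares(lambda q:(proj("wrist",W(q,P))-uv).ravel(),[570,220,-.2],x_scale=[1,1,.01],loss='soft_l1')
q=r.x;print("mould",q.round(3));print((proj("wrist",W(q,P))-uv).round(1).tolist())
im=cv2.imread("pics/top0.png")
i=viewer.camera_info("wrist");print(-np.array(i["R"]).T@np.array(i["t"]).ravel(),np.array(i["R"]).round(3).tolist())
for z in (93,85):
  k=Ro.from_euler('z',-q[2]).apply(ray("wrist",(255,181),z)-[q[0],q[1],0]);print("knob",k.round(),np.arctan2(-k[1],-68-k[0]))
print("top reproj",proj("top",W(q,np.array([(80,95,36),(80,-95,36),(-80,-95,36),(-80,95,36)]))).round(1).tolist(),"obs",[(150+a/7,140+b/7) for a,b in((183,97),(532,168),(473,465),(118,390))])
E
```

```text
mould [ 5.80973e+02  2.28546e+02 -2.26000e-01]
[[-5.3, 0.4], [3.1, 0.9], [-0.7, 2.0], [1.4, 0.5], [-0.3, -1.7], [3.3, -2.8], [-1.5, 0.0], [-1.5, 1.1], [0.7, -0.7]]
[531.06650706 286.73636798 341.66057994] [[0.53, -0.848, -0.0], [-0.81, -0.506, 0.298], [-0.253, -0.158, -0.954]]
knob [-111.    0.   93.] -0.004192549745599096
knob [-112.   -1.   85.] 0.028872560477396766
top reproj [[173.4, 153.7], [224.1, 163.6], [214.9, 206.7], [163.7, 196.3]] obs [(176.14285714285714, 153.85714285714286), (226.0, 164.0), (217.57142857142856, 206.42857142857144), (166.85714285714286, 195.71428571428572)]
```

```bash
python3 - <<'E'
from h import *
s=ctrl.read_state();R=Ro.from_euler('xyz',s["tool_rot"]);p=s["eef_pos"]
print("tcp",proj("wrist",[p,p+R.apply([17,0,-8]),p+R.apply([-17,0,-8])]).round())
for c in("top","wrist"):
    im=cv2.imread("pics/top0.png") if c=="top" else viewer.get_image(c)
    h=cv2.cvtColor(im,cv2.COLOR_BGR2HSV);m=cv2.inRange(h,(100,110,40),(125,255,255))
    if c=="top": m[:140]=0;m[220:]=0;m[:,:150]=0;m[:,250:]=0
    n,l,st,_=cv2.connectedComponentsWithStats(m);b=1+st[1:,4].argmax();hull=cv2.convexHull(np.argwhere(l==b)[:,::-1].astype(np.int32))
    print(c,st[b],cv2.approxPolyDP(hull,3,True).reshape(-1,2).tolist())
    if c=="top": print(cv2.minAreaRect(hull),cv2.boxPoints(cv2.minAreaRect(hull)).round(1).tolist())
    if c=="wrist":
        cv2.imwrite("pics/w1raw.png",im); cv2.imwrite("pics/w1c.png",cv2.resize(im[0:210,200:460],None,fx=2.8,fy=2.8,interpolation=cv2.INTER_CUBIC))
E
```

```text
tcp [[259. 247.]
 [291. 254.]
 [227. 254.]]
top [174 156  51  49 488] [[216, 202], [196, 200], [174, 166], [176, 158], [184, 156], [224, 167]]
((196.09815979003906, 179.78382873535156), (50.163551330566406, 41.87162780761719), 11.888657569885254) [[167.1999969482422, 195.10000610351562], [175.89999389648438, 154.10000610351562], [225.0, 164.5], [216.3000030517578, 205.39999389648438]]
wrist [ 288    0  163  206 6972] [[372, 0], [450, 107], [333, 205], [288, 156], [333, 0]]
```

View pics/w1c.png

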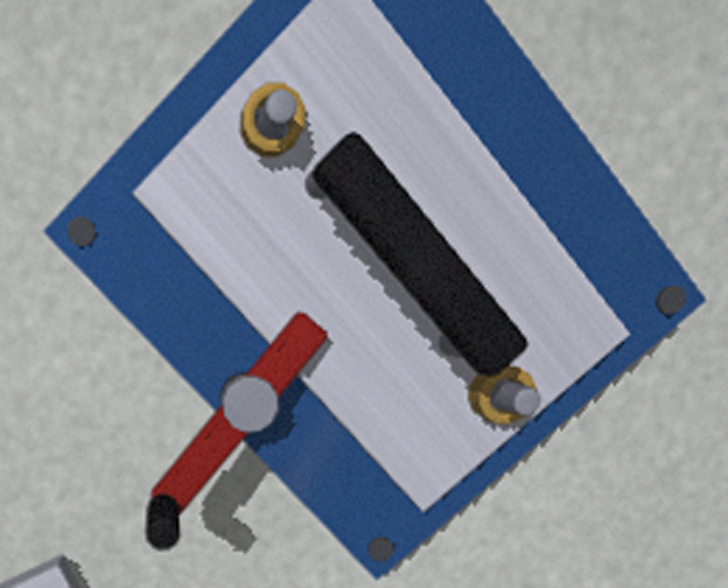

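```bash
python3 - <<'E'
from h import *
from scipy.optimize import least_squares
C=[((45,231),(-80,95,36)),((705,299),(80,-95,36)),((378,578),(-80,-95,36)),((134,192),(-48,80,48)),((630,334),(48,-80,48)),((423,511),(-48,-80,48)),((281,103),(0,62.5,76)),((520,401),(0,-62.5,76)),((418,256),(0,0,93))]
uv=np.array([(200+a/2.8-.3,b/2.8-.3) for (a,b),_ in C],float);P=np.array([p for _,p in C],float)
T=[((167.2,195.1),(-80,95,36)),((175.9,154.1),(80,95,36)),((225.5,164.3),(80,-95,36)),((216.8,205.6),(-80,-95,36))]
tuv=np.array([c for c,_ in T]);tP=np.array([p for _,p in T],float)
W=lambda q,P:(Ro.from_euler('z',q[2]).apply(P)+[q[0],q[1],0])
fw=lambda q:(proj("wrist",W(q,P))-uv).ravel(); ft=lambda q:(proj("top",W(q,tP))-tuv).ravel()
for f in (fw,ft):
    r=least_squares(f,[570,220,-.2],x_scale=[1,1,.01]);q=r.x;print(q.round(3),r.fun.reshape(-1,2).round(1).tolist())
    k=Ro.from_euler('z',-q[2]).apply(ray("wrist",(258,190.5),93)-[q[0],q[1],0]);print("knob",k.round(),np.arctan2(-k[1],-68-k[0]))
E
```

```text
[ 5.81914e+02  2.22137e+02 -2.41000e-01] [[-1.9, -0.4], [-0.1, -0.0], [-1.2, 0.8], [-1.5, -0.4], [-0.6, -0.5], [-0.5, -0.0], [-0.7, 0.3], [2.4, -0.0], [3.1, 0.7]]
knob [-117.   -7.   93.] 0.1349135897122102
[ 5.81818e+02  2.20172e+02 -2.27000e-01] [[-1.2, 0.8], [-0.1, -0.8], [1.0, -1.0], [0.4, 0.8]]
knob [-117.   -3.   93.] 0.06251565805359413
```

```bash
sed -i 's/^Q=.*/Q=(582,222,-.236)/' h.py; python3 - <<'E'
from h import *
w=[(knob(.11,66),-1.02,4),(knob(.11,66),-1.02,1)]+[(knob(a,66),-1.02,1) for a in np.linspace(.11,1.6,11)[1:]]
e=knob(1.6,66); w+=[(e+Ro.from_euler('z',Q[2]).apply([5,1,0]),-1.02,1)]
plan(w)
E
```

```text
[[[-0.01, 0.0, 0.67, 0.0, 0.0, 0.01], [0.0, 0.0, 0.67, 0.0, 0.0, 0.01], [-0.01, -0.01, 0.67, 0.0, 0.0, 0.01], [0.0, 0.0, 0.66, 0.0, 0.0, 0.02], [0.0, 0.0, 0.0, 0.0, 0.0, 0.0]]]
[[[0.12, 0.09, 0.0, 0.0, 0.0, 0.0], [0.13, 0.06, 0.0, 0.0, 0.0, 0.0], [0.15, 0.05, 0.0, 0.0, 0.0, 0.0], [0.14, 0.02, 0.0, 0.0, 0.0, 0.0], [0.15, 0.0, 0.0, 0.0, 0.0, 0.0]]]
[[[0.15, -0.02, 0.0, 0.0, 0.0, 0.0], [0.14, -0.05, 0.0, 0.0, 0.0, 0.0], [0.14, -0.06, 0.0, 0.0, 0.0, 0.0], [0.12, -0.08, 0.0, 0.0, 0.0, 0.0], [0.11, -0.1, 0.0, 0.0, 0.0, 0.0]]]
[[[0.06, -0.09, 0.0, 0.0, 0.0, 0.0], [0, 0, 0, 0, 0, 0], [0, 0, 0, 0, 0, 0], [0, 0, 0, 0, 0, 0], [0, 0, 0, 0, 0, 0]]]
end [511.  188.7  66.2] [ 3.141 -0.    -1.02 ] max 0.67
```

Call:
{"fn": "apply_moves", "kwargs": {"series": [[[-0.01,0,0.67,0,0,0.01],[0,0,0.67,0,0,0.01],[-0.01,-0.01,0.67,0,0,0.01],[0,0,0.66,0,0,0.02],[0,0,0,0,0,0]]]}}

```text
clock: 4.22
eef_pos: [465.5, 240.7, 64.7]
tool_rot: [3.136, -0.001, -1.025]
force: [0.2, -0.2, 0.7]
width: 34.4
```

Call:
{"fn": "apply_moves", "kwargs": {"series": [[[0.12,0.09,0,0,0,0],[0.13,0.06,0,0,0,0],[0.15,0.05,0,0,0,0],[0.14,0.02,0,0,0,0],[0.15,0,0,0,0,0]]], "claw": -0.5}}

```text
clock: 4.85
eef_pos: [476.2, 207.6, 66.7]
tool_rot: [-3.14, -0.0, -1.023]
force: [-1.5, 1.0, 0.7]
width: 21.1
```

Call:
{"fn": "apply_moves", "kwargs": {"series": [[[0.15,-0.02,0,0,0,0],[0.14,-0.05,0,0,0,0],[0.14,-0.06,0,0,0,0],[0.12,-0.08,0,0,0,0],[0.11,-0.1,0,0,0,0]]]}}

```text
clock: 5.48
eef_pos: [506.3, 187.9, 66.3]
tool_rot: [-3.142, -0.0, -1.023]
force: [-1.2, 0.8, 0.2]
width: 21.4
```

Call:
{"fn": "apply_moves", "kwargs": {"series": [[[0.06,-0.09,0,0,0,0],[0,0,0,0,0,0],[0,0,0,0,0,0],[0,0,0,0,0,0],[0,0,0,0,0,0]]]}}

```text
clock: 6.1
eef_pos: [510.5, 188.5, 66.1]
tool_rot: [3.141, 0.001, -1.022]
force: [-4.1, 3.6, -1.6]
width: 21.4
```

```bash
python3 - <<'E'
from h import *
p=ctrl.read_state()["eef_pos"]
plan([(p+[-2,1.5,120],-1.02,4),(M(0,0,205),-.236,8)])
E
```

```text
[[[-0.01, 0.0, -0.6, 0.0, 0.0, 0.0], [-0.01, 0.01, -0.6, 0.0, 0.0, -0.01], [-0.02, 0.0, -0.6, 0.0, 0.01, 0.0], [-0.01, 0.01, -0.6, 0.01, 0.0, -0.01], [0.03, -0.2, -0.05, 0.0, 0.0, -0.94]]]
[[[0.05, -0.19, -0.04, 0.0, 0.0, -0.93], [0.06, -0.19, -0.05, 0.0, 0.0, -0.94], [0.09, -0.18, -0.05, 0.0, 0.0, -0.93], [0.1, -0.18, -0.05, 0.0, 0.0, -0.94], [0.12, -0.16, -0.04, 0.0, 0.0, -0.93]]]
[[[0.13, -0.15, -0.05, 0.0, 0.0, -0.94], [0.15, -0.13, -0.05, 0.0, 0.0, -0.93], [0, 0, 0, 0, 0, 0], [0, 0, 0, 0, 0, 0], [0, 0, 0, 0, 0, 0]]]
end [582.  221.7 205.2] [-3.141 -0.    -0.236] max 0.94
```

Call:
{"fn": "apply_moves", "kwargs": {"series": [[[-0.01,0,-0.6,0,0,0],[-0.01,0.01,-0.6,0,0,-0.01],[-0.02,0,-0.6,0,0.01,0],[-0.01,0.01,-0.6,0.01,0,-0.01],[0.03,-0.2,-0.05,0,0,-0.94]]]}}

```text
clock: 6.72
eef_pos: [521.2, 193.0, 191.9]
tool_rot: [-3.134, -0.005, -0.921]
force: [0.3, 0.2, -0.5]
width: 20.9
```

Call:
{"fn": "apply_moves", "kwargs": {"series": [[[0.05,-0.19,-0.04,0,0,-0.93],[0.06,-0.19,-0.05,0,0,-0.94],[0.09,-0.18,-0.05,0,0,-0.93],[0.1,-0.18,-0.05,0,0,-0.94],[0.12,-0.16,-0.04,0,0,-0.93]]], "claw": -0.1}}

```text
clock: 7.35
eef_pos: [566.5, 212.5, 201.1]
tool_rot: [-3.14, -0.005, -0.432]
force: [-0.1, -0.1, -0.3]
width: 38.3
```

Call:
{"fn": "apply_moves", "kwargs": {"series": [[[0.13,-0.15,-0.05,0,0,-0.94],[0.15,-0.13,-0.05,0,0,-0.93],[0,0,0,0,0,0],[0,0,0,0,0,0],[0,0,0,0,0,0]]]}}

```text
clock: 7.98
eef_pos: [582.4, 220.8, 205.4]
tool_rot: [3.141, -0.002, -0.238]
force: [0.8, 0.7, 0.2]
width: 38.3
```

```bash
python3 - <<'E'
from h import *
print(ctrl.read_state()["eef_pos"],ctrl.read_state()["tool_rot"])
im=viewer.get_image("wrist"); cv2.imwrite("pics/w2raw.png",im)
pts=[M(0,0,93),M(0,-62.5,76),M(0,62.5,76),M(-80,-95,36),M(-80,95,36),M(-68,0,60),knob(1.6,93),knob(1.3,93)]
u=proj("wrist",pts);print(u.round(1).tolist())
im=cv2.resize(im,None,fx=1.5,fy=1.5,interpolation=cv2.INTER_CUBIC)
for p in u: cv2.drawMarker(im,tuple(int(v*1.5) for v in p),(0,255,0),0,10)
cv2.imwrite("pics/w2.png",im)
E
```

```text
[582.39377143 220.79712717 205.43602562] [ 3.14112599e+00 -1.80204130e-03 -2.38153299e-01]
[[257.0, 188.7], [257.1, 239.9], [256.7, 119.8], [192.9, 248.8], [179.8, 85.8], [192.8, 179.9], [190.7, 236.7], [175.7, 235.1]]
```

View pics/w2.png

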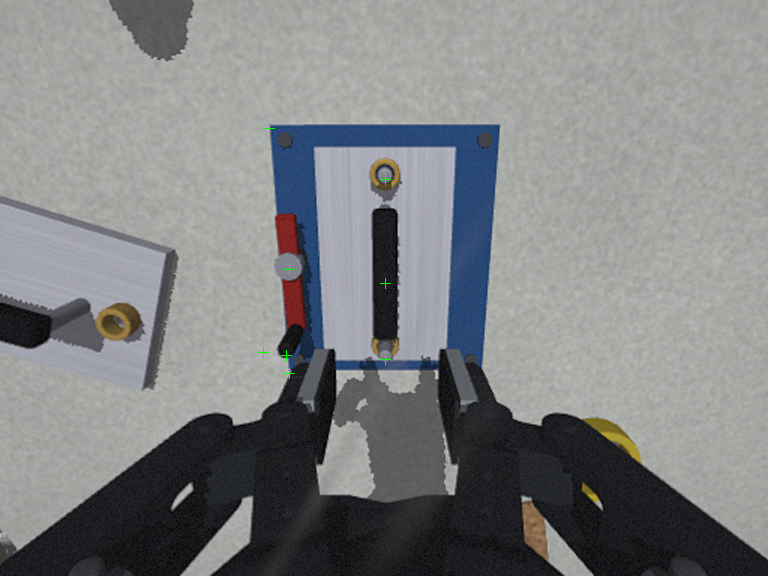

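Latch is open: its knob at (288,340) sits at the 1.6 rad marker. Handle and pins lie on the jaw centre line at column 385. The mould appears about 3 mm further along +y than modelled, so I shift by that and descend.

```bash
python3 - <<'E'
from h import *
plan([(M(0,3,120),-.236,3),(M(0,3,67),-.236,2)])
E
```

```text
[[[-0.01, -0.03, 0.57, 0.0, -0.01, -0.01], [0.0, -0.02, 0.57, 0.0, 0.0, 0.0], [0.0, -0.03, 0.57, 0.0, -0.01, -0.01], [0.0, 0.0, 0.53, 0.0, 0.0, 0.0], [0.0, 0.0, 0.53, 0.0, 0.0, 0.0]]]
end [582.9 224.9  66.9] [ 3.141  0.    -0.236] max 0.57
```

Call:
{"fn": "apply_moves", "kwargs": {"series": [[[-0.01,-0.03,0.57,0,-0.01,-0.01],[0,-0.02,0.57,0,0,0],[0,-0.03,0.57,0,-0.01,-0.01],[0,0,0.53,0,0,0],[0,0,0.53,0,0,0]]]}}

```text
clock: 8.65
eef_pos: [583.0, 225.2, 66.1]
tool_rot: [3.142, 0.0, -0.235]
force: [1.0, 0.3, -0.6]
width: 38.6
```

Call:
{"fn": "apply_moves", "kwargs": {"series": [[[0,0,0,0,0,0],[0,0,0,0,0,0],[0,0,0,0,0,0],[0,0,0,0,0,0],[0,0,0,0,0,0]]], "claw": -1}}

```text
clock: 9.28
eef_pos: [583.2, 225.2, 67.3]
tool_rot: [-3.141, 0.0, -0.235]
force: [-0.5, 0.4, -3.4]
width: 14.8
```

Call:
{"fn": "apply_moves", "kwargs": {"series": [[[0,0,0,0,0,0],[0,0,0,0,0,0],[0,0,0,0,0,0],[0,0,0,0,0,0],[0,0,0,0,0,0]]]}}

```text
clock: 9.9
eef_pos: [583.0, 225.2, 66.9]
tool_rot: [3.142, 0.001, -0.235]
force: [-1.0, 0.6, -4.1]
width: 14.9
```

```bash
python3 - <<'E'
from h import *
s=ctrl.read_state();print({k:np.round(s[k],2) for k in("clock","eef_pos","tool_rot","force","torque","width")})
R=Ro.from_euler('z',Q[2]);print("mould axes F",R.inv().apply(s["force"]).round(2),"T",R.inv().apply(s["torque"]).round(3),"off",R.inv().apply(s["eef_pos"]-M(0,0,0)).round(2))
E
```

```text
{'clock': np.float64(9.9), 'eef_pos': array([583.03, 225.19,  66.9 ]), 'tool_rot': array([ 3.14,  0.  , -0.24]), 'force': array([-1.02,  0.58, -4.09]), 'torque': array([-0.05,  0.02,  0.06]), 'width': np.float64(14.87)}
mould axes F [-1.12  0.32 -4.09] T [-0.049  0.013  0.055] off [ 0.26  3.35 66.9 ]
```

Call:
{"fn": "apply_moves", "kwargs": {"series": [[[0,0,-0.04,0,0,0],[0,0,-0.04,0,0,0],[0,0,-0.04,0,0,0],[0,0,-0.04,0,0,0],[0,0,-0.04,0,0,0]]]}}

```text
clock: 10.52
eef_pos: [583.1, 225.2, 77.1]
tool_rot: [-3.142, 0.001, -0.235]
force: [-0.5, -0.4, -4.3]
width: 14.9
```

```bash
python3 - <<'E'
from h import *
s=ctrl.read_state();print({k:np.round(s[k],2) for k in("clock","eef_pos","tool_rot","force","torque","width")})
R=Ro.from_euler('z',Q[2]);print("mould axes F",R.inv().apply(s["force"]).round(2),"T",R.inv().apply(s["torque"]).round(3))
E
```

```text
{'clock': np.float64(10.52), 'eef_pos': array([583.07, 225.21,  77.09]), 'tool_rot': array([-3.14,  0.  , -0.24]), 'force': array([-0.53, -0.36, -4.3 ]), 'torque': array([0.02, 0.03, 0.03]), 'width': np.float64(14.93)}
mould axes F [-0.44 -0.47 -4.3 ] T [0.018 0.031 0.026]
```

Lifting cleanly: about 4.3 N of weight, negligible side force.

Call:
{"fn": "apply_moves", "kwargs": {"series": [[[0,0,-0.1,0,0,0],[0,0,-0.1,0,0,0],[0,0,-0.1,0,0,0],[0,0,-0.1,0,0,0],[0,0,-0.1,0,0,0]]]}}

```text
clock: 11.15
eef_pos: [583.1, 225.2, 102.3]
tool_rot: [-3.142, 0.0, -0.235]
force: [0.1, -0.3, -4.4]
width: 14.5
```

Call:
{"fn": "apply_moves", "kwargs": {"series": [[[0,0,-0.1,0,0,0],[0,0,-0.1,0,0,0],[0,0,-0.2,0,0,0],[0,0,-0.2,0,0,0],[0,0,-0.2,0,0,0]]]}}

```text
clock: 11.78
eef_pos: [583.2, 225.3, 142.8]
tool_rot: [-3.141, 0.0, -0.235]
force: [0.1, -0.5, -3.2]
width: 14.9
```

Call:
{"fn": "apply_moves", "kwargs": {"series": [[[0,0,-0.4,0,0,0],[0,0,-0.4,0,0,0],[0,0,-0.4,0,0,0],[0,0,-0.4,0,0,0],[0,0,0,0,0,0]]]}}

```text
clock: 12.4
eef_pos: [584.2, 225.8, 224.0]
tool_rot: [-3.139, -0.003, -0.235]
force: [-0.3, 0.1, -3.1]
width: 14.8
```

```bash
python3 - <<'E'
from h import *
# mat centre from colour in top & side pictures
for c in("top","side"):
    im=viewer.get_image(c); cv2.imwrite(f"pics/{c}1.png",im)
im=cv2.imread("pics/top0.png");h=cv2.cvtColor(im,cv2.COLOR_BGR2HSV)
m=cv2.inRange(h,(5,80,60),(25,255,255));m[:130]=0;m[230:]=0;m[:,:265]=0;m[:,360:]=0
n,l,st,_=cv2.connectedComponentsWithStats(m);b=1+st[1:,4].argmax();r=cv2.minAreaRect(np.argwhere(l==b)[:,::-1].astype(np.int32))
P=np.array([ray("top",q,6) for q in cv2.boxPoints(r)]);print(P.round(),P.mean(0).round(1),r)
s=ctrl.read_state();print(s["eef_pos"].round(1),s["force"].round(1),s["tool_rot"].round(3))
plan([((583,0,165),-.12,5),((568,-182,165),0,5)])
s1=cv2.imread("pics/side1.png")[80:320,150:400];cv2.imwrite("pics/side1c.png",cv2.resize(s1,None,fx=2.5,fy=2.5,interpolation=cv2.INTER_CUBIC))
E
```

```text
[[ 477.  -66.    6.]
 [ 670.  -73.    6.]
 [ 665. -303.    6.]
 [ 471. -293.    6.]] [ 570.9 -183.8    6. ] ((306.9999694824219, 180.99998474121094), (61.99999237060547, 51.99999237060547), 0.0)
[582.8 224.9 221.7] [-0.9 -0.1 -4.4] [ 3.141e+00  1.000e-03 -2.350e-01]
[[[0.21, 0.87, 0.23, 0.0, 0.0, -0.22], [0.19, 0.88, 0.22, 0.0, 0.0, -0.22], [0.17, 0.89, 0.23, 0.0, 0.01, -0.22], [0.15, 0.88, 0.23, 0.0, 0.0, -0.22], [0.13, 0.89, 0.22, 0.0, 0.0, -0.22]]]
[[[0.03, 0.73, 0.0, 0.0, 0.0, -0.23], [0.01, 0.73, 0.0, 0.0, 0.0, -0.23], [-0.01, 0.73, 0.0, 0.0, 0.0, -0.23], [-0.03, 0.73, 0.0, 0.0, 0.0, -0.23], [-0.04, 0.73, 0.01, 0.0, 0.0, -0.22]]]
end [ 568.  -181.8  164.8] [ 3.141 -0.    -0.   ] max 0.89
```

View pics/side1c.png

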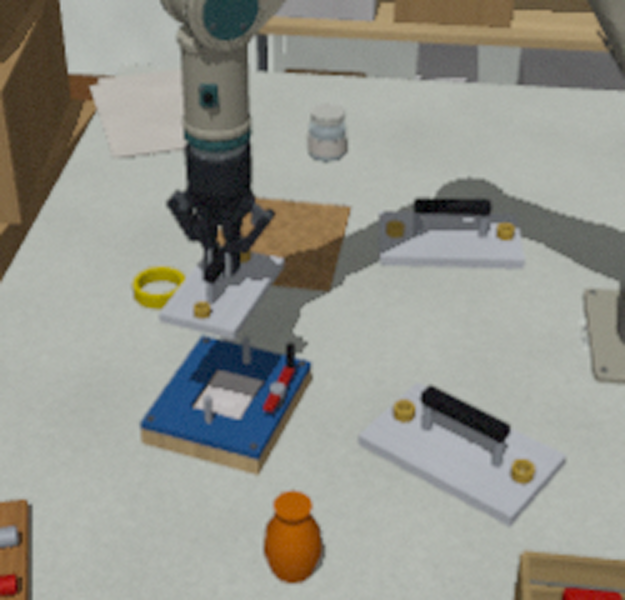

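The plate (side crop near (220,290)) hangs level above the mould. The casting is still in its pocket and the latch is open. Carrying it to the mat.

Call:
{"fn": "apply_moves", "kwargs": {"series": [[[0.21,0.87,0.23,0,0,-0.22],[0.19,0.88,0.22,0,0,-0.22],[0.17,0.89,0.23,0,0,-0.22],[0.15,0.88,0.23,0,0,-0.22],[0.13,0.89,0.22,0,0,-0.22]]]}}

```text
clock: 13.12
eef_pos: [582.5, -1.0, 163.9]
tool_rot: [3.141, 0.002, -0.119]
force: [1.0, 0.3, -4.8]
width: 14.7
```

Call:
{"fn": "apply_moves", "kwargs": {"series": [[[0.03,0.73,0,0,0,-0.23],[0.01,0.73,0,0,0,-0.23],[-0.01,0.73,0,0,0,-0.23],[-0.03,0.73,0,0,0,-0.23],[-0.04,0.73,0.01,0,0,-0.22]]]}}

```text
clock: 13.75
eef_pos: [567.4, -182.5, 163.7]
tool_rot: [-3.141, 0.002, 0.0]
force: [-0.5, 0.2, -4.0]
width: 14.8
```

Call:
{"fn": "apply_moves", "kwargs": {"series": [[[0,0,0.4,0,0,0],[0,0,0.4,0,0,0],[0,0,0.4,0,0,0],[0,0,0.4,0,0,0],[0,0,0.2,0,0,0]]]}}

```text
clock: 14.38
eef_pos: [566.9, -181.2, 72.9]
tool_rot: [-3.141, 0.004, -0.0]
force: [-0.0, 0.2, -2.6]
width: 14.8
```

```bash
python3 - <<'E'
from h import *
s=ctrl.read_state();print(s["eef_pos"].round(1),s["force"].round(1),s["tool_rot"].round(4))
p=s["eef_pos"];plan([((569,-182,45),0,3),((569,-182,37.5),0,4),((569,-182,37),0,3)])
E
```

```text
[ 566.9 -181.2   72.9] [-0.   0.2 -2.6] [-3.1406e+00  3.9000e-03 -4.0000e-04]
[[[0.01, 0.01, 0.19, 0.0, 0.01, 0.0], [0.02, 0.0, 0.18, -0.01, 0.01, 0.0], [0.01, 0.01, 0.19, 0.0, 0.02, 0.0], [0.0, 0.0, 0.04, 0.0, 0.0, 0.0], [0.0, 0.0, 0.03, 0.0, 0.0, 0.0]]]
[[[0.0, 0.0, 0.04, 0.0, 0.0, 0.0], [0.0, 0.0, 0.04, 0.0, 0.0, 0.0], [0.0, 0.0, 0.0, 0.0, 0.0, 0.0], [0.0, 0.0, 0.0, 0.0, 0.0, 0.0], [0.0, 0.0, 0.01, 0.0, 0.0, 0.0]]]
end [ 568.8 -182.2   36.9] [ 3.142 -0.    -0.   ] max 0.19
```

Call:
{"fn": "apply_moves", "kwargs": {"series": [[[0.02,0.01,0.19,0,0,0],[0.02,0,0.18,0,0,0],[0,0,0.19,0,0,0],[0,0,0.04,0,0,0],[0,0,0.03,0,0,0]]]}}

```text
clock: 15.0
eef_pos: [570.4, -182.0, 43.4]
tool_rot: [-3.142, 0.0, -0.0]
force: [-0.4, -0.1, -4.1]
width: 15.2
```

Call:
{"fn": "apply_moves", "kwargs": {"series": [[[0,0,0.04,0,0,0],[0,0,0.04,0,0,0],[0,0,0.01,0,0,0],[0,0,0,0,0,0],[0,0,0,0,0,0]]]}}

```text
clock: 15.62
eef_pos: [570.3, -182.0, 38.9]
tool_rot: [-3.142, 0.0, -0.001]
force: [-0.4, 0.6, -4.0]
width: 15.0
```

Not touching yet; easing down in 1 mm steps until contact.

Call:
{"fn": "apply_moves", "kwargs": {"series": [[[0,0,0.02,0,0,0],[0,0,0.02,0,0,0],[0,0,0,0,0,0],[0,0,0,0,0,0],[0,0,0,0,0,0]]]}}

```text
clock: 16.25
eef_pos: [570.3, -182.0, 36.9]
tool_rot: [-3.141, 0.0, -0.0]
force: [0.1, -0.3, -4.5]
width: 14.6
```

Call:
{"fn": "apply_moves", "kwargs": {"series": [[[0,0,0.02,0,0,0],[0,0,0,0,0,0],[0,0,0,0,0,0],[0,0,0,0,0,0],[0,0,0,0,0,0]]]}}

```text
clock: 16.88
eef_pos: [570.4, -182.0, 36.3]
tool_rot: [3.142, 0.0, -0.0]
force: [-1.3, -0.8, 6.1]
width: 15.1
```

Contact at z 36.3, where the force reversed to +6 N. Releasing with a moderate opening, since the bushings are out of the jaws' way, then rising.

Call:
{"fn": "apply_moves", "kwargs": {"series": [[[0,0,0,0,0,0],[0,0,0,0,0,0],[0,0,0,0,0,0],[0,0,0,0,0,0],[0,0,0,0,0,0]]], "claw": -0.1}}

```text
clock: 17.5
eef_pos: [570.3, -181.9, 35.8]
tool_rot: [-3.141, 0.001, -0.0]
force: [-0.6, 0.4, -0.6]
width: 38.5
```

Call:
{"fn": "apply_moves", "kwargs": {"series": [[[0,0,-0.2,0,0,0],[0,0,-0.4,0,0,0],[0,0,-0.6,0,0,0],[0,0,-0.6,0,0,0],[0,0,-0.6,0,0,0]]]}}

```text
clock: 18.12
eef_pos: [570.4, -182.0, 157.6]
tool_rot: [-3.142, -0.0, -0.0]
force: [-0.6, -1.1, 0.5]
width: 38.6
```

Call:
{"fn": "apply_moves", "kwargs": {"series": [[[-0.5,0,-0.6,0,0,0],[-0.5,0,-0.6,0,0,0],[0,0,0,0,0,0],[0,0,0,0,0,0],[0,0,0,0,0,0]]]}}

```text
clock: 18.75
eef_pos: [520.6, -181.7, 215.0]
tool_rot: [-3.141, 0.002, -0.0]
force: [0.5, 0.9, -0.4]
width: 38.7
```

```bash
python3 - <<'E'
from h import *
s=ctrl.read_state();print(s["eef_pos"].round(1),s["force"].round(1),s["width"])
a=viewer.get_image("wrist");b=viewer.get_image("side")
cv2.imwrite("pics/end.png",np.vstack([a,cv2.resize(b[100:300,150:400],(270,216))]) if 0 else np.hstack([cv2.resize(a,(400,300)),cv2.resize(b[100:310,130:410],(400,300))]))
u=proj("wrist",[(570,-183,6)]+[(570+x,-183+y,6) for x in(-100,100) for y in(-120,120)]+[(570.3,-182,63)]);print((u*400/512).round().tolist())
for n in("vase_mid","jar_mid","tape_mid"):
    viewer.get_image("top");print(n,[(round(d["location"][0]*512),round(d["location"][1]*384),d["score"]) for d in viewer.find_in("top",n)][:2])
E
```

```text
[ 520.6 -181.7  215. ] [ 0.5  0.9 -0.4] 38.69000104744752
[[232.0, 132.0], [174.0, 197.0], [167.0, 52.0], [284.0, 197.0], [303.0, 52.0], [237.0, 140.0]]
vase_mid [(129, 212, 0.8)]
jar_mid [(392, 189, 0.7)]
tape_mid [(266, 147, 0.74)]
```

View pics/end.png

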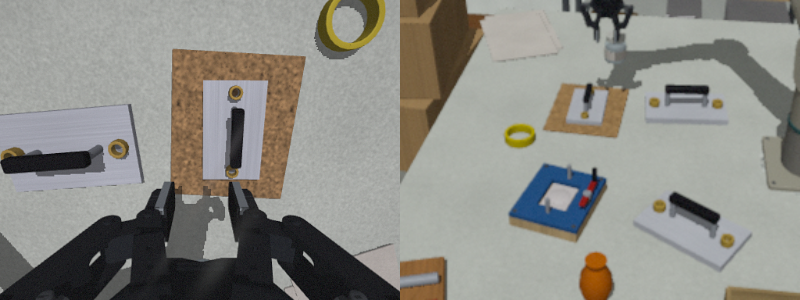

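The plate lies flat near the middle of the mat (wrist (236,130), predicted mat centre (232,132)). The casting is in its pocket, the latch is open, the bystanders are unmoved and the gripper is clear.

```bash
python3 -c "
from cell import ctrl; print(ctrl.finish_job())"
```

```text
the job is handed in; nothing more can be done
None
```

The mould is open and the job is handed in at about 19 s of the 61 s allowed; `finish_job` gives no verdict.

I swung the red latch to its stop, at about 1.6 rad. I then gripped the black handle and lifted the plate level off the pins with less than about 1.5 N of side force. I set it down on the cork mat in 1 to 2 mm steps until it touched, with about 6 N at contact, then released it and drew the arm clear.

**Last checks:** The pictures show:
- The plate lies right way up and flat, within about 10 mm of the mat's centre.
- The casting is still in its pocket and the latch is still open.
- The vase, jar and tape roll are where they were, to within about 4 pixels in the top view.
- The gripper is clear of everything, with the force reading near zero.

**Disagreements:**
- My estimates of the mould's position differed by 2 to 7 mm between the top and wrist cameras. I refitted it and moved the grip 3 mm along y before grasping.
- At the start the network gave one wrong jar position, with a low score. It also reported the two spare plates as the one I wanted, and I ruled those out by the mould the right plate sat in.

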